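# Put the block plane away and shut the tool case

## Robot

A 6-joint arm with a two-finger parallel gripper is mounted at the origin on a cart in front of the work surface, level with it; the furniture and walls round the work are solid. World frame = base frame: x ahead of the robot, y to its left, z up, the work surface at z = 0. Lengths are in m, angles in rad, forces in N, time in s.
With the tool pointing down it reaches from about 0.225 to 0.725 m from the base axis. Payload 3.1 kg.
Tool frame: the origin (TCP) lies midway between the tips of the shut fingers; the grasp point (between the pads) lies 19 mm behind it; x points along the fingers, y is the direction in which the jaws open and shut, and the axes are right-handed (so a half turn about x gives the same grasp; the last joint's range is limited). The gripper opens to 85 mm and grips with 20 to 120 N. Pads are 22 mm wide; open, the fingers measure 114 mm over their backs; the gripper's body (76 mm by 85 mm) begins 54 mm behind the grasp point. The pads swing forward as they close: fully open they stand 13 mm farther back than shut.
Start: joints at [-1.24, 0.048, 0.099, 1.622, 0, 1.443], TCP at [0.232, -0.471, 0.231] pointing down, gripper open.
Joint ranges: [-2.91, 2.91], [-0.99, 1.94], [-1.21, 1.42], [-2.12, 2.29], [-1.49, 1.47], [-3.14, 3.14]. Speed limits (rad/s): [2.79, 2.79, 3.14, 3.14, 3.14, 3.14].

## Interface

Orientations are given as a unit quaternion [x, y, z, w].
In Python, from bench import ctrl gives the robot as it stands.
- The arm moves only by the tool carry_out, never from a script. Its argument "plan" is a list of rows, each an object with "fingers": the opening, from -1 (shut) to 1 (fully open); "travel": the shift along the world's x, y, z in mm, a list of three; "rot": the turn, a rotation vector about the world's x, y, z in rad, a list of three. A call has 1 to 20 rows; each row shifts and turns the commanded pose from where the row before left it; what a row does not reach is not made up. A row lasts 1/8 s, in which the tool goes at most 62.5 mm and 10.7 degrees, less where a joint would pass 70% of its speed; a pose out of reach is approached as far as the arm can. A call is refused whole if a number of a shift passes 62.5 or a number of a turn 0.188, either way. A call with a gripper value outside its range is refused whole. The fingers move at their own pace and stop on an object; "force" is the grip in N (left out, the last holds). Time passes only in rows, so rows that do not move let the fingers close. It gives the time, the measured TCP pose, the force and the opening at its end, in the units of the state.
- ctrl.read_state(): the state, without advancing time (a new reading comes with each control period).
- ctrl.camera(name): name is "scene" or "side" or "wrist"; returns the picture (384x512x3 uint8, red, green, blue); there is no depth.
- ctrl.get_calibration(name): a dict with "fx", "fy", "cx", "cy" (pixels), "pose" (4x4, takes a point from camera to world coordinates). Camera axes: x right, y up, looking along -z (the intrinsics and any distortion apply to the point x, -y, -z); pixel columns grow to the right and rows downward; lengths in m; the calibration is good to about 2 mm. The wrist camera is an equidistant fisheye: a pixel r from the principal point sees the ray r / f radians off the axis. A picture is of the moment at which its call begins: read the wrist's pose just before it. get_calibration takes no time and is no camera call; for the wrist camera it gives the pose at the moment of the call.
- ctrl.hand_in(): hands the job in, once; it reports no verdict.
The state is a dict: "time": time; "joint_positions": joint angles; "joint_vel": joint speeds; "tau": joint torques, N m; "tcp_pos": TCP position; "orientation": TCP orientation; "contact_force": force on the tool from outside, world axes, zero at the start; "ft_torque": the same for the moment, N m; "grip_width": finger opening in m.
Only numpy, scipy, OpenCV 4.12 (cv2) and the standard library are available. Lean on these libraries where they do the work, as an engineer would, in place of code of your own. Each camera call takes 0.05 s, during which the arm holds its last target. There are 200 camera calls.

## Task

Put the wooden block plane into the open tool case, set down gently on its sole. Then tip the case's lid forward past upright and let go, so that it swings down by its own weight, and finally press its front edge down, feeling for the catch, until the catch snaps over and holds the lid. Never lean on the case or lid with more than about 15 N, don't slam the lid, and leave the other things where they are.

Things in the scene. Friction and masses are not known exactly. Their poses are not given: they have to be found in the camera images.
- wood_plane: small wooden block plane standing on its sole, loose, about 0.2 kg: a wooden block 50 (x) x 105 (y) x 34 mm high, with a thin cutting iron sticking up to 48 mm in the middle of its top (the iron can be ignored when gripping the sides). Origin: centre of the underside; y along its length, z up. Grip it across its 50 mm width.
- case: grey steel tool case fixed to the table, open at the top: outside 140 (x) x 200 (y) x 64 mm high, walls and floor 5 mm thick, so inside 130 x 190 mm and 59 mm deep. Origin: centre of the underside; x points from the front wall (with the catch) to the hinge side, y along the width, z up.
- lid_hinge (a point): middle of the lid's hinge axis, which runs along the case's y; fixed to the case at x = +74 mm, z = +66 mm in its frame. The hinge is damped: let go past upright (below 1.4 rad) it sinks by itself in some 2 s and comes to rest on two sprung lifter pins at the front corners, ajar, at about 0.14 rad.
- lid (a joint): lid angle, rad: 0 = level, pi/2 = upright, 1.92 = open, leaning back on its stop, where it starts. Shut and held by the catch it reads anywhere from 0 to 0.07, for buffers and catch are set to a different height each time, which cannot be seen.
- lid_edge (a point): middle of the front edge of the blue steel lid, on its outer face; turns with the lid. Lid 0.4 kg, 212 mm wide, 152 mm from hinge axis to front edge: a 4 mm plate with a 12 mm rim turned down; its outer face lies 6 mm beyond the hinge axis. x points from the edge to the hinge, z out of the outer face (up when shut, backward when open).
- catch (a point): sprung roller catch in a bracket on the middle of the case's front wall, nominal place (it sticks out 34 mm, up to 70 mm high). Press down on the front 30 mm of the lid, near the middle of its width: the lifter pins push back with 1 to 4 N, then the catch with about 7 to 12 N, falling off as it snaps over. About 2 mm below that, buffers stop the lid.
- tape_roll: yellow roll of tape lying flat, 91 mm across, 24 mm high; bystander, to be left alone. Origin: centre of the underside.
- driver_red: screwdriver with red handle, 193 mm long, 27 mm thick; bystander, to be left alone. Origin: centre of the underside.
- pliers_long: long-nose pliers with orange handles, 64x169x15 mm; bystander, to be left alone. Origin: centre of the underside.
- magnet_square_1: orange three-cornered welding magnet lying flat, 62x63x19 mm; bystander, to be left alone. Origin: centre of the underside.
- tape_measure: yellow tape measure standing up, 43x73x62 mm; bystander, to be left alone. Origin: centre of the underside.
There are look-alikes about, which are no part of the job. What is meant by the wood_plane is not turquoise, and is the smaller of those in its own colour.

How it is judged:
On the way, in this order (a step that is already met when the one before it is completed fails the run):
1. the plane stands on its sole on the floor of the case, let go, the lid still open (x of wood_plane in the frame of case between -0.045 and 0.045 m and y of wood_plane in the frame of case between -0.075 and 0.075 m and z of wood_plane in the frame of case below 0.01 m and angle between wood_plane's own z axis and vertical below 0.15 rad and linear speed of wood_plane below 0.03 m/s and contact force between the fingers and wood_plane below 0.1 N and value of joint lid above 1.5 rad), for 0.2 s.
2. the lid, past upright, swings down by its own weight with the robot not touching it (value of joint lid between 0.2 and 1.4 rad and velocity of joint lid below -0.15 rad/s and contact force between each of the arm, the fingers and case below 0.2 N), for 0.2 s.
At the end, for the whole second after the job is handed in: lid shut and held by its catch (angle below 0.095 rad, at rest, robot not touching the case); plane at rest on its sole on the case floor (origin within 45 mm of the case's middle in x and 75 mm in y, under 10 mm above the case's underside, tilt under 0.15 rad) (x of wood_plane in the frame of case between -0.045 and 0.045 m and y of wood_plane in the frame of case between -0.075 and 0.075 m and z of wood_plane in the frame of case below 0.01 m and angle between wood_plane's own z axis and vertical below 0.15 rad and value of joint lid below 0.095 rad and velocity of joint lid between -0.05 and 0.05 rad/s and linear speed of wood_plane below 0.02 m/s and contact force between each of the arm, the fingers and case below 0.2 N).
It fails at once if the robot pushes on the case or its lid with more than 17 N (contact force between any of the arm, the fingers and case above 17 N).
It fails at once if the lid is slammed (swings down faster than 4 rad/s) (velocity of joint lid below -4 rad/s).
It fails at once if the plane is dropped (falls faster than 0.6 m/s, not held) (linear speed of wood_plane above 0.6 m/s and contact force between the fingers and wood_plane below 0.1 N).
It fails at once if one of the other things is moved by more than 20 mm (distance of any of driver_red, tape_measure from where it was at the start of the episode above 0.02 m).
It also fails if it takes over 72 s, if anything falls off the work surface, if the arm or the gripper's body presses on something with over 40 N, if the wrist force passes 120 N, or if a joint passes its speed limit or range.

## Working session

There is one attempt and no reset: what is moved stays moved. The work goes in short steps, Python scripts to look and compute and a tool call to move; the robot and the scene stay as the last step left them, time stands still between calls to the robot, and variables do not carry over. Pictures are saved under pics/ and viewed, about 8 in all and at most 12, crops included, and the job is handed in when it is done.

Besides the shell and the picture viewer there is one more tool, called after ">>>" as name(argument=value, ...) on one line, values as JSON. carry_out: Moves the arm, as the interface text tells. Its arguments: {"type":"object","properties":{"plan":{"type":"array"},"force":{"type":"number"}},"required":["plan"]}

```bash
mkdir -p pics; ls; cat > h.py <<'E'
import numpy as np, cv2
from bench import ctrl
def snap(n,f):
    c=ctrl.get_calibration(n); im=ctrl.camera(n)
    cv2.imwrite(f'pics/{f}.png',cv2.cvtColor(im,cv2.COLOR_RGB2BGR)); np.savez(f'pics/{f}.npz',**{k:np.array(v) for k,v in c.items() if k in('fx','fy','cx','cy','pose')})
    return im,c
def ray(c,u,v,fish=False):
    x=(u-c['cx'])/c['fx']; y=(v-c['cy'])/c['fy']
    if fish:
        r=np.hypot(x,y); s=np.sin(r)/max(r,1e-9); d=np.array([x*s,-y*s,-np.cos(r)])
    else: d=np.array([x,-y,-1.])
    P=np.array(c['pose']); return P[:3,3],P[:3,:3]@(d/np.linalg.norm(d))
def onz(c,u,v,z,fish=False):
    o,d=ray(c,u,v,fish); return o+d*(z-o[2])/d[2]
def tri(a,b):
    A=sum(np.eye(3)-np.outer(d,d) for o,d in(a,b)); q=sum((np.eye(3)-np.outer(d,d))@o for o,d in(a,b)); p=np.linalg.solve(A,q)
    return p,[float(np.linalg.norm((np.eye(3)-np.outer(d,d))@(p-o))) for o,d in(a,b)]
def proj(c,p,fish=False):
    P=np.array(c['pose']); q=P[:3,:3].T@(np.array(p)-P[:3,3]); x,y,z=q[0],-q[1],-q[2]
    if fish:
        r=np.hypot(x,y); t=np.arctan2(r,z); x,y=x/r*t,y/r*t; z=1
    return c['cx']+c['fx']*x/z, c['cy']+c['fy']*y/z
E
python3 - <<'E'
from h import *
s=ctrl.read_state(); print(s)
a,c=snap('scene','scene0'); b,c2=snap('side','side0'); print(c,c2, ctrl.get_calibration('wrist'))
cv2.imwrite('pics/both0.png',cv2.cvtColor(np.vstack([a,b]),cv2.COLOR_RGB2BGR)[:, :])
w,_=snap('wrist','wrist0')
E
```

```text
pics
{'time': 0.0, 'joint_positions': array([-1.23980725e+00,  4.87799370e-02,  9.75584897e-02,  1.62199997e+00,
        1.87730758e-05,  1.44301747e+00]), 'joint_vel': array([-0.00044279, -0.00111588, -0.00068434, -0.00016887, -0.00228694,
        0.00067469]), 'tau': array([ 1.44747304e-03, -3.38781452e+01,  3.20015359e+01,  2.02046405e-02,
       -7.42198699e-05, -5.98838440e-06]), 'tcp_pos': array([ 0.23229266, -0.47011781,  0.23008226]), 'orientation': array([-0.68850442, -0.16163381,  0.68866515, -0.15992651]), 'contact_force': array([-0.47888012, -0.16904297, -0.05640131]), 'ft_torque': array([-0.0587993 , -0.01537339,  0.03140447]), 'grip_width': 0.08518874303827399}
{'fx': 429.8268314207744, 'fy': 429.8268314207744, 'cx': 262.1467093847407, 'cy': 189.47309354834402, 'pose': array([[-0.75327528,  0.35288644, -0.55502028, -0.24117316],
       [-0.65760488, -0.41885278,  0.6261934 ,  0.89994875],
       [-0.01149662,  0.83668005,  0.54757129,  0.86703626],
       [ 0.        ,  0.        ,  0.        ,  1.        ]])} {'fx': 410.0360127010502, 'fy': 410.0360127010502, 'cx': 251.6620949479231, 'cy': 188.37756157465125, 'pose': array([[ 0.96324243,  0.15498244, -0.21941846,  0.20318979],
       [-0.26839446,  0.52076989, -0.81040924, -1.3435108 ],
       [-0.01133267,  0.83951127,  0.54322408,  0.9820411 ],
       [ 0.        ,  0.        ,  0.        ,  1.        ]])} {'fx': 297.3186396354542, 'fy': 297.3186396354542, 'cx': 257.12323485088825, 'cy': 194.38574113468627, 'pose': array([[ 0.44312522,  0.86053147,  0.25124815,  0.29531345],
       [-0.89645835,  0.4258561 ,  0.12251129, -0.43848865],
       [-0.00157073, -0.27952134,  0.96013819,  0.37333341],
       [ 0.        ,  0.        ,  0.        ,  1.        ]])}
```

View pics/scene0.png

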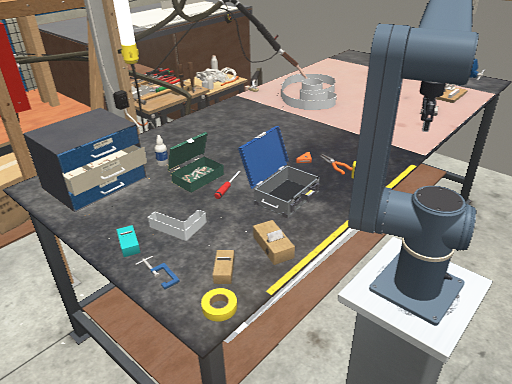

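View pics/side0.png

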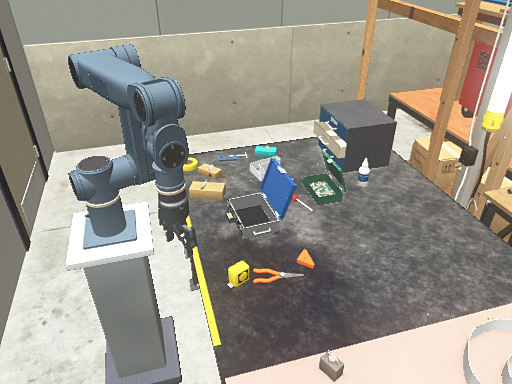

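Scene view: the look-alikes are a turquoise plane at (127,240), a large wooden one at (273,240) and a small wooden one at (223,265). The small wooden one fits the description, and it is at about (209,171) in the side view. The grey case is at (287,190) in scene and (255,213) in side, with its blue lid open. I'll take one close crop of both.

```bash
python3 - <<'E'
from h import *
a=cv2.imread('pics/scene0.png')[120:300,200:330]; b=cv2.imread('pics/side0.png')[150:250,180:310]
a=cv2.resize(a,None,fx=3.3,fy=3.3,interpolation=cv2.INTER_CUBIC);b=cv2.resize(b,None,fx=2.8,fy=2.8,interpolation=cv2.INTER_CUBIC)
o=np.zeros((600,800,3),np.uint8);o[:594,:429]=a[:594,:429];o[:280,434:434+364]=b
# masks wood
for n,f in(('scene','scene0'),('side','side0')):
    h=cv2.cvtColor(cv2.imread(f'pics/{f}.png'),cv2.COLOR_BGR2HSV)
    m=cv2.inRange(h,(8,70,60),(24,200,255))
    k,l,st,ce=cv2.connectedComponentsWithStats(m)
    for i in range(1,k):
        if st[i,4]>60: print(n,st[i],ce[i])
cv2.imwrite('pics/crop1.png',o)
E
```

```text
scene [    0     0   107   249 10433] [ 41.01322726 101.1156906 ]
scene [ 102    0   41  126 1248] [120.1161859   58.78926282]
scene [236  16  14  44 355] [244.06760563  33.87887324]
scene [ 158   19  101   80 3933] [208.84922451  57.48105772]
scene [ 134   31   52   43 1004] [154.79581673  51.51992032]
scene [282  52  25  26 100] [292.02  61.48]
scene [137  80  24   8  73] [146.5890411   83.57534247]
scene [140  88  48  27 738] [160.87533875 100.33604336]
scene [436  88  32  15 213] [451.60093897  94.97183099]
scene [219  90  20  11  85] [228.54117647  95.21176471]
scene [167 110  14  10  89] [174.26966292 114.59550562]
scene [296 152  16  11 110] [304.35454545 157.62727273]
scene [331 161  22  14 123] [340.78861789 166.49593496]
scene [392 164  54  30 818] [419.62469438 178.43398533]
scene [253 220  42  45 999] [273.32832833 242.54954955]
scene [ 222  231  164  153 5894] [291.88615541 308.04496098]
scene [ 54 235  20  49 162] [ 63.4691358 258.4691358]
scene [213 250  21  34 595] [223.10588235 267.32436975]
scene [  82  287  121   97 5287] [144.9820314  338.75241158]
scene [209 294  20  13 136] [218.30882353 298.43382353]
side [ 356    0  150  198 9307] [438.44504137  82.47598582]
side [ 468  111   44  109 2457] [495.46927147 171.77614978]
side [469 159  15  41 101] [476.69306931 178.5049505 ]
side [197 163  25  17 233] [209.30901288 171.34334764]
side [189 181  37  20 579] [206.74265976 190.582038  ]
side [489 212  23  31 357] [500.76190476 226.36694678]
side [296 249  19  20 180] [305.11666667 258.91666667]
side [253 268  27  16 185] [265.42162162 275.48108108]
```

View pics/crop1.png

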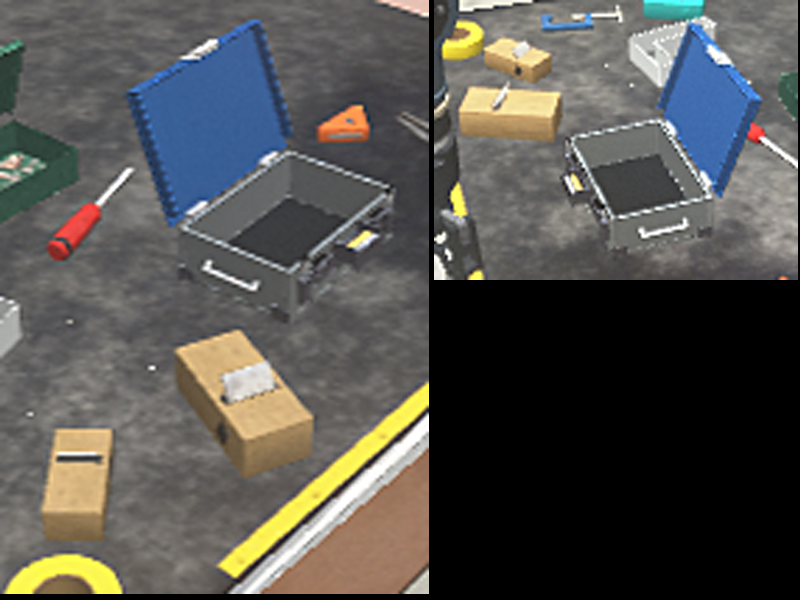

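The crop confirms the choice: the small wood plane is at scene crop (80,480) with its iron visible, and the bigger look-alike is at (245,400). The case rim corners and the latch on its front side are clear in both views. Next I triangulate.

```bash
python3 - <<'E'
from h import *
S=dict(np.load('pics/scene0.npz'));D=dict(np.load('pics/side0.npz'))
s=lambda p:(200+(p[0]+.5)/3.3-.5,120+(p[1]+.5)/3.3-.5)
d=lambda p:(180+(p[0]-434+.5)/2.8-.5,150+(p[1]+.5)/2.8-.5)
print('case rim')
pr=[((181,222),(660,122)),((288,153),(711,196)),((393,190),(611,216)),((293,272),(568,138))]
for a,b in pr:
    p,e=tri(ray(S,*s(a)),ray(D,*d(b))); print(p.round(4),np.round(e,4),onz(S,*s(a),.064)[:2].round(4),onz(D,*d(b),.064)[:2].round(4))
print('lid corners')
for a,b in [((130,95),(692,27)),((258,22),(760,98))]:
    p,e=tri(ray(S,*s(a)),ray(D,*d(b))); print(p.round(4),np.round(e,4))
print('plane')
for z in(.034,):
  for a in[(55,430),(112,430),(103,515),(46,515)]: print('S',onz(S,*s(a),z).round(4))
  for a in[(486,55),(504,40),(551,57),(531,72)]: print('D',onz(D,*d(a),z).round(4))
E
```

```text
case rim
[ 0.6015 -0.014   0.0624] [0.0026 0.0026] [ 0.6035 -0.0135] [ 0.5981 -0.019 ]
[ 0.6125 -0.2033  0.0605] [0.0012 0.0012] [ 0.6071 -0.1977] [ 0.6122 -0.2066]
[ 0.4741 -0.2103  0.0629] [0.0016 0.0016] [ 0.4711 -0.208 ] [ 0.4753 -0.2104]
[ 0.4608 -0.0196  0.0622] [0.0011 0.0011] [ 0.4578 -0.0171] [ 0.4615 -0.0211]
lid corners
[0.6525 0.0026 0.2017] [0.0016 0.0016]
[ 0.6682 -0.2123  0.2056] [0.0047 0.0047]
plane
S [0.4935 0.2763 0.034 ]
S [0.4551 0.2436 0.034 ]
S [0.3872 0.3237 0.034 ]
S [0.4229 0.3542 0.034 ]
D [0.3939 0.2963 0.034 ]
D [0.4311 0.3373 0.034 ]
D [0.495  0.2592 0.034 ]
D [0.4544 0.2218 0.034 ]
```

```bash
python3 - <<'E'
import numpy as np,json
N=16;t=np.arange(N+1)/N
a=-1.1125+t*(np.arctan2(.26,.46)+1.1125); r=.525-.08*np.sin(np.pi*t); z=.23+.06*np.sin(np.pi*t)+.03*t
p=np.c_[r*np.cos(a),r*np.sin(a),z]*1000
c=np.round(p);d=np.diff(c,axis=0)
print(json.dumps([dict(fingers=1,travel=[int(v) for v in x],rot=[0,0,.115]) for x in d]),np.linalg.norm(d,axis=1).max(),c[-1])
E
```

```text
[{"fingers": 1, "travel": [39, 39, 14], "rot": [0, 0, 0.115]}, {"fingers": 1, "travel": [33, 42, 13], "rot": [0, 0, 0.115]}, {"fingers": 1, "travel": [28, 43, 12], "rot": [0, 0, 0.115]}, {"fingers": 1, "travel": [25, 43, 11], "rot": [0, 0, 0.115]}, {"fingers": 1, "travel": [20, 44, 9], "rot": [0, 0, 0.115]}, {"fingers": 1, "travel": [18, 43, 8], "rot": [0, 0, 0.115]}, {"fingers": 1, "travel": [16, 43, 5], "rot": [0, 0, 0.115]}, {"fingers": 1, "travel": [14, 43, 3], "rot": [0, 0, 0.115]}, {"fingers": 1, "travel": [13, 43, 1], "rot": [0, 0, 0.115]}, {"fingers": 1, "travel": [11, 45, -2], "rot": [0, 0, 0.115]}, {"fingers": 1, "travel": [9, 46, -3], "rot": [0, 0, 0.115]}, {"fingers": 1, "travel": [8, 47, -6], "rot": [0, 0, 0.115]}, {"fingers": 1, "travel": [4, 50, -7], "rot": [0, 0, 0.115]}, {"fingers": 1, "travel": [1, 51, -9], "rot": [0, 0, 0.115]}, {"fingers": 1, "travel": [-4, 53, -9], "rot": [0, 0, 0.115]}, {"fingers": 1, "travel": [-10, 54, -10], "rot": [0, 0, 0.115]}] 56.90342696182718 [457. 258. 260.]
```

>>> carry_out(plan=[{"fingers": 1,"travel": [39,39,14],"rot": [0,0,0.115]},{"fingers": 1,"travel": [33,42,13],"rot": [0,0,0.115]},{"fingers": 1,"travel": [28,43,12],"rot": [0,0,0.115]},{"fingers": 1,"travel": [25,43,11],"rot": [0,0,0.115]},{"fingers": 1,"travel": [20,44,9],"rot": [0,0,0.115]},{"fingers": 1,"travel": [18,43,8],"rot": [0,0,0.115]},{"fingers": 1,"travel": [16,43,5],"rot": [0,0,0.115]},{"fingers": 1,"travel": [14,43,3],"rot": [0,0,0.115]},{"fingers": 1,"travel": [13,43,1],"rot": [0,0,0.115]},{"fingers": 1,"travel": [0,0,0],"rot": [0,0,0]}])

```text
time: 1.4
tcp_pos: [0.4389, -0.0852, 0.3072]
orientation: [0.518, 0.482, -0.517, 0.482]
contact_force: [0.1, -1.3, 0.1]
grip_width: 0.0857
```

```bash
python3 - <<'E'
from h import *
snap('wrist','w1')
E
```

>>> carry_out(plan=[{"fingers": 1,"travel": [11,45,-2],"rot": [0,0,0.115]},{"fingers": 1,"travel": [9,46,-3],"rot": [0,0,0.115]},{"fingers": 1,"travel": [8,47,-6],"rot": [0,0,0.115]},{"fingers": 1,"travel": [4,50,-7],"rot": [0,0,0.115]},{"fingers": 1,"travel": [1,51,-9],"rot": [0,0,0.115]},{"fingers": 1,"travel": [-4,53,-9],"rot": [0,0,0.115]},{"fingers": 1,"travel": [-10,54,-10],"rot": [0,0,0.115]},{"fingers": 1,"travel": [0,0,0],"rot": [0,0,0]}])

```text
time: 2.45
tcp_pos: [0.4565, 0.2599, 0.2594]
orientation: [0.287, 0.647, -0.289, 0.645]
contact_force: [-0.2, -0.2, 0.2]
grip_width: 0.0852
```

```bash
python3 - <<'E'
from h import *
a=cv2.imread('pics/w1.png'); b,c=snap('wrist','w2'); b=cv2.imread('pics/w2.png')
o=np.vstack([a,b]); cv2.imwrite('pics/w12.png',cv2.resize(np.hstack([a,b]),(800,300),interpolation=cv2.INTER_AREA))
h=cv2.cvtColor(b,cv2.COLOR_BGR2HSV); m=cv2.inRange(h,(8,70,60),(24,200,255))
k,l,st,ce=cv2.connectedComponentsWithStats(m)
for i in range(1,k):
    if st[i,4]>200: print(st[i],ce[i],onz(c,*ce[i],.034,True).round(3))
E
```

```text
[253  17  40  36 328] [273.92378049  28.71646341] [0.354 0.404 0.034]
[ 248   97   44   85 3047] [269.58844765 137.84312438] [0.442 0.298 0.034]
[ 116  153   96  114 4930] [166.25456389 209.04340771] [0.402 0.135 0.034]
```

View pics/w12.png

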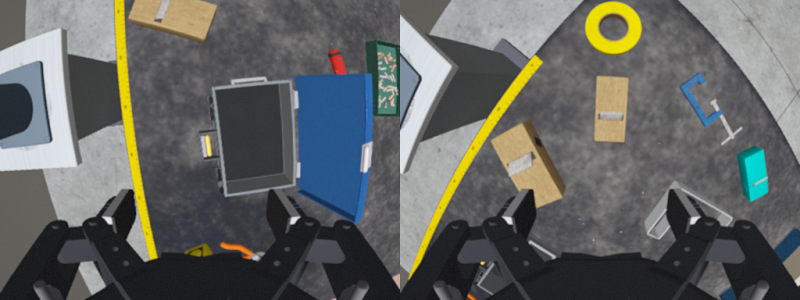

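Left half (w1): the case from above, with rim corners at about (213,87), (296,80), (297,188) and (220,196) in the half-scale picture, the lid to its right and the red driver at (337,60). Right half (w2): the small plane is clear at (611,108), next to the tape roll.

```bash
python3 - <<'E'
from h import *
c=dict(np.load('pics/w2.npz')); b=cv2.imread('pics/w2.png')
h=cv2.cvtColor(b,cv2.COLOR_BGR2HSV); m=cv2.inRange(h,(8,70,60),(24,200,255))
k,l,st,ce=cv2.connectedComponentsWithStats(m)
i=[j for j in range(1,k) if 2500<st[j,4]<4000 and st[j,1]<120][0]
cn=max(cv2.findContours((l==i).astype(np.uint8),0,1)[0],key=cv2.contourArea)[:,0]
P=np.array([onz(c,u,v,.034,True)[:2] for u,v in cn],np.float32)
r=cv2.minAreaRect(P*1000);print('plane rect z.034',r,cv2.boxPoints(r).round())
# mid-iron for height check: bright/dark in scene, skip; centroid tri with scene
S=dict(np.load('pics/scene0.npz'))
# corner of top: compare scene corner
s=lambda p:(200+(p[0]+.5)/3.3-.5,120+(p[1]+.5)/3.3-.5)
ap=cv2.approxPolyDP(cn.astype(np.int32),6,True)[:,0];print(ap.tolist())
for q in ap:
  for a in[(55,430),(112,430),(103,515),(46,515)]:
    p,e=tri(ray(c,*map(float,q),True),ray(S,*s(a)))
    if e[0]<.004 and 0<p[2]<.07: print(q,a,p.round(4),e[0].__round__(4))
c1=dict(np.load('pics/w1.npz')); 
D=dict(np.load('pics/side0.npz')); d=lambda p:(180+(p[0]-434+.5)/2.8-.5,150+(p[1]+.5)/2.8-.5)
w=[(295,80),(297.5,189),(220,196),(213,87)]
for q,(a,bb) in zip(w,[((181,222),(660,122)),((288,153),(711,196)),((393,190),(611,216)),((293,272),(568,138))]):
    u=[x*1.28 for x in q]; p,e=tri(ray(c1,*u,True),ray(S,*s(a))); p2,e2=tri(ray(c1,*u,True),ray(D,*d(bb)))
    print(onz(c1,*u,.064,True)[:2].round(4),p.round(4),e[0].__round__(4),p2.round(4),e2[0].__round__(4))
o=cv2.imread('pics/w1.png')[85:270,245:500]; cv2.imwrite('pics/w1c.png',cv2.resize(o,None,fx=3,fy=3,interpolation=cv2.INTER_CUBIC))
E
```

```text
plane rect z.034 ((443.52508544921875, 295.9031677246094), (50.57811737060547, 105.58396911621094), 39.631412506103516) [[390. 320.]
 [458. 239.]
 [497. 271.]
 [429. 353.]]
[[252, 97], [248, 178], [286, 181], [291, 99]]
[252  97] (103, 515) [0.3914 0.3205 0.0288] 0.0005
[248 178] (112, 430) [0.4567 0.2413 0.0316] 0.0005
[286 181] (55, 430) [0.4971 0.2714 0.0287] 0.0015
[291  99] (46, 515) [0.4284 0.351  0.0282] 0.0011
[ 0.6067 -0.0087] [ 0.603  -0.0098  0.0672] 0.0024 [ 0.6049 -0.0086  0.0583] 0.0039
[ 0.6181 -0.215 ] [ 0.6275 -0.2251  0.0442] 0.0005 [ 0.6128 -0.2117  0.0692] 0.0027
[ 0.4645 -0.214 ] [ 0.4672 -0.2093  0.0664] 0.0042 [ 0.4694 -0.2137  0.0666] 0.0051
[ 0.4629 -0.0168] [ 0.4613 -0.0181  0.0621] 0.0022 [ 0.4627 -0.0168  0.061 ] 0.0004
```

View pics/w1c.png

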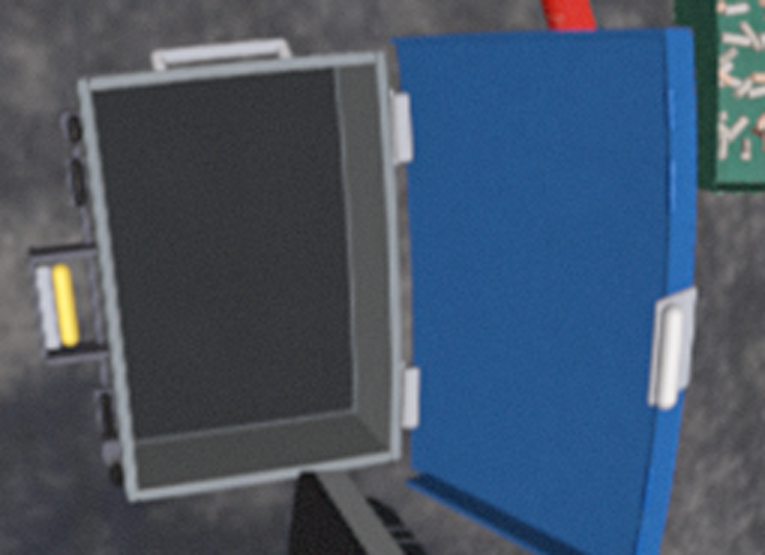

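```bash
python3 - <<'E'
from h import *
c=dict(np.load('pics/w1.npz'))
f=lambda u,v,z:onz(c,245+(u+.5)/3-.5,85+(v+.5)/3-.5,z,True)[:2]
Q=np.array([f(*q,.064) for q in[(80,80),(384,53),(400,458),(130,500)]],np.float32);print(Q.round(4),Q.mean(0))
print([np.linalg.norm(Q[i]-Q[i-1]).round(4) for i in range(4)])
e=(Q[1]+Q[2]-Q[0]-Q[3]);g=(Q[0]+Q[1]-Q[2]-Q[3]);print('yaw',np.arctan2(e[1],e[0]),np.arctan2(-g[0],g[1]))
print('catch',f(64,305,.07),f(45,305,.07))
E
```

```text
[[ 0.4613 -0.0167]
 [ 0.5993 -0.0086]
 [ 0.6126 -0.2066]
 [ 0.4739 -0.2156]] [ 0.5367753  -0.11188004]
[np.float32(0.1993), np.float32(0.1383), np.float32(0.1985), np.float32(0.139)]
yaw 0.061317228 0.065098464
catch [ 0.44777065 -0.11414999] [ 0.43941333 -0.11355431]
```

>>> carry_out(plan=[{"fingers": 1,"travel": [-13,36,-60],"rot": [0,0,-0.04]},{"fingers": 1,"travel": [0,0,-55],"rot": [0,0,0]},{"fingers": 1,"travel": [0,0,-55],"rot": [0,0,0]},{"fingers": 1,"travel": [0,0,-30],"rot": [0,0,0]},{"fingers": 1,"travel": [0,0,0],"rot": [0,0,0]}])

```text
time: 3.12
tcp_pos: [0.4444, 0.2866, 0.0655]
orientation: [0.301, 0.64, -0.305, 0.637]
contact_force: [0.2, -0.8, 0.9]
grip_width: 0.0854
```

```bash
python3 - <<'E'
from h import *
snap('wrist','w3')
E
```

```text
(no output)
```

View pics/w3.png

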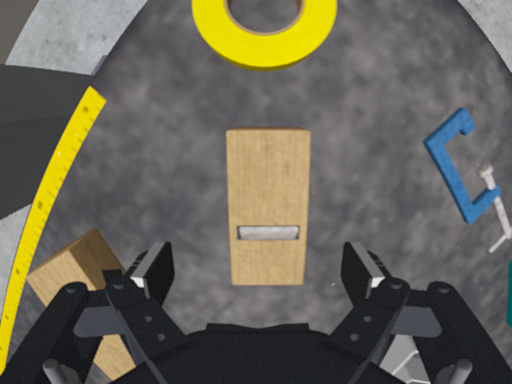

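The plane sits between the open fingers with its iron at (268,233) and far corners at (227,128) and (310,128). The big plane is near the left finger at (75,290), which is worth checking for clearance.

```bash
python3 - <<'E'
from h import *
R=[]
def cor(f):
    c=dict(np.load(f'pics/{f}.npz')); b=cv2.imread(f'pics/{f}.png')
    h=cv2.cvtColor(b,cv2.COLOR_BGR2HSV); m=cv2.inRange(h,(8,70,60),(24,200,255))
    k,l,st,ce=cv2.connectedComponentsWithStats(m)
    t=proj(c,[.4435,.296,.034],True); i=min([j for j in range(1,k) if st[j,4]>2000],key=lambda j:np.hypot(*(ce[j]-t)))
    cn=max(cv2.findContours((l==i).astype(np.uint8),0,1)[0],key=cv2.contourArea)[:,0]
    P=np.array([onz(c,u,v,.034,True)[:2] for u,v in cn],np.float32);print(f,st[i],cv2.minAreaRect(P*1000))
    # iron (grey hole) centroid
    full=cv2.drawContours(np.zeros_like(m),[cn],-1,255,-1); full=cv2.erode(full,np.ones((7,7))); g=full&cv2.inRange(h,(0,0,0),(179,60,255))
    ys,xs=np.nonzero(g); print('iron',xs.mean(),ys.mean(),len(xs)); return c,xs.mean(),ys.mean()
a=cor('w2');b=cor('w3')
print(tri(ray(a[0],a[1],a[2],True),ray(b[0],b[1],b[2],True)))
c=b[0]
for q in[(227,128),(310,128),(305,285),(232,285)]: print(onz(c,*q,.034,True).round(4))
print('big plane near corner on .06',onz(c,125,262,.05,True).round(3), ctrl.read_state()['tcp_pos'])
w2=[(252,97),(291,99),(286,181),(248,178)]
for q,r in zip([(227,128),(310,128),(305,285),(232,285)],w2):
    p,e=tri(ray(a[0],*r,True),ray(c,*q,True)); print('tri',p.round(4),round(e[0],4))
E
```

```text
w2 [ 248   97   44   85 3047] ((443.52508544921875, 295.9031677246094), (50.57811737060547, 105.58396911621094), 39.631412506103516)
iron 269.2911392405063 148.0379746835443 316
w3 [  226   127    85   158 11704] ((443.5542297363281, 297.4639587402344), (50.3055534362793, 106.36277770996094), 39.50948715209961)
iron 267.7163120567376 232.4113475177305 846
(array([0.45021273, 0.28844893, 0.0386654 ]), [0.00046385079720963573, 0.0004638507972097342])
[0.3915 0.3228 0.034 ]
[0.4291 0.3538 0.034 ]
[0.4985 0.2726 0.034 ]
[0.4588 0.2404 0.034 ]
big plane near corner on .06 [0.39  0.215 0.05 ] [0.44617811 0.28781823 0.06810646]
tri [0.3911 0.3211 0.0195] 0.0003
tri [0.4296 0.353  0.0285] 0.0013
tri [0.4951 0.2728 0.0378] 0.0018
tri [0.4564 0.2428 0.0387] 0.001
```

>>> carry_out(plan=[{"fingers": 1,"travel": [-1,10,0],"rot": [0,0,0]},{"fingers": 1,"travel": [0,0,-35],"rot": [0,0,0]},{"fingers": 1,"travel": [0,0,-22],"rot": [0,0,0]},{"fingers": 1,"travel": [0,0,0],"rot": [0,0,0]}], force=40)

```text
time: 3.68
tcp_pos: [0.445, 0.3001, 0.0118]
orientation: [0.302, 0.639, -0.302, 0.639]
contact_force: [-0.3, -0.7, 0.5]
grip_width: 0.0852
```

```bash
python3 -c "
from h import *
for i in range(1): s=ctrl.read_state(); print(s['tcp_pos'],s['contact_force'],s['grip_width'])"
```

```text
[0.444963   0.30014159 0.01178636] [-0.34735605 -0.66653651  0.45355952] 0.08524869896701227
```

>>> carry_out(plan=[{"fingers": 1,"travel": [-1,-3,-7],"rot": [0,0,0]},{"fingers": 0.2,"travel": [0,0,0],"rot": [0,0,0]},{"fingers": -0.3,"travel": [0,0,0],"rot": [0,0,0]},{"fingers": -0.3,"travel": [0,0,0],"rot": [0,0,0]},{"fingers": -0.3,"travel": [0,0,0],"rot": [0,0,0]},{"fingers": -0.3,"travel": [0,0,0],"rot": [0,0,0]}])

```text
time: 4.42
tcp_pos: [0.4449, 0.2973, 0.0058]
orientation: [0.303, 0.639, -0.302, 0.64]
contact_force: [-0.4, -0.7, 6.5]
grip_width: 0.0493
```

>>> carry_out(plan=[{"fingers": -0.3,"travel": [0,0,20],"rot": [0,0,0]},{"fingers": -0.3,"travel": [0,-5,40],"rot": [0,0,0]},{"fingers": -0.3,"travel": [8,-30,45],"rot": [0,0,-0.06]},{"fingers": -0.3,"travel": [11,-47,20],"rot": [0,0,-0.071]},{"fingers": -0.3,"travel": [11,-47,20],"rot": [0,0,-0.071]},{"fingers": -0.3,"travel": [11,-47,0],"rot": [0,0,-0.071]},{"fingers": -0.3,"travel": [11,-47,0],"rot": [0,0,-0.071]},{"fingers": -0.3,"travel": [11,-47,0],"rot": [0,0,-0.071]},{"fingers": -0.3,"travel": [11,-47,0],"rot": [0,0,-0.071]},{"fingers": -0.3,"travel": [11,-47,0],"rot": [0,0,-0.071]},{"fingers": -0.3,"travel": [7,-45,0],"rot": [0,0,-0.069]},{"fingers": -0.3,"travel": [0,0,0],"rot": [0,0,0]},{"fingers": -0.3,"travel": [0,0,0],"rot": [0,0,0]}])

```text
time: 6.05
tcp_pos: [0.5352, -0.1116, 0.1483]
orientation: [0.484, 0.516, -0.484, 0.514]
contact_force: [0.2, 0.3, -3.3]
grip_width: 0.0491
```

```bash
python3 - <<'E'
from h import *
s=ctrl.read_state(); print(s['tcp_pos'],s['contact_force'],s['grip_width'],s['orientation'])
a,c=snap('wrist','w4'); 
b,cs=snap('scene','s4')
cv2.imwrite('pics/c4.png',cv2.cvtColor(np.hstack([a[:, :],cv2.resize(b[90:240,200:400],(512,384))]),cv2.COLOR_RGB2BGR)[:, :])
i=cv2.imread('pics/c4.png'); cv2.imwrite('pics/c4.png',cv2.resize(i,(800,300)))
E
```

```text
[ 0.53520233 -0.11156416  0.1482795 ] [ 0.24783246  0.30692316 -3.26289495] 0.049095242807092196 [ 0.48410036  0.51630642 -0.48446481  0.51416765]
```

View pics/c4.png

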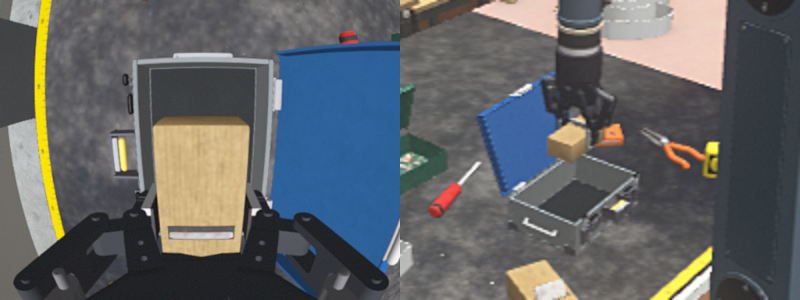

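The plane is held level over the case and lined up with it, with room on both sides. I'll lower it.

>>> carry_out(plan=[{"fingers": -0.3,"travel": [1,0,-30],"rot": [0,0,0]},{"fingers": -0.3,"travel": [0,0,-40],"rot": [0,0,0]},{"fingers": -0.3,"travel": [0,0,-35],"rot": [0,0,0]},{"fingers": -0.3,"travel": [0,0,-20],"rot": [0,0,0]},{"fingers": -0.3,"travel": [0,0,-5],"rot": [0,0,0]},{"fingers": -0.3,"travel": [0,0,0],"rot": [0,0,0]},{"fingers": -0.3,"travel": [0,0,0],"rot": [0,0,0]}])

```text
time: 7.02
tcp_pos: [0.5384, -0.1122, 0.0213]
orientation: [0.485, 0.514, -0.484, 0.516]
contact_force: [0.7, 0.6, -3.2]
grip_width: 0.0494
```

>>> carry_out(plan=[{"fingers": -0.3,"travel": [0,0,-4],"rot": [0,0,0]},{"fingers": -0.3,"travel": [0,0,-3],"rot": [0,0,0]},{"fingers": -0.3,"travel": [0,0,-1],"rot": [0,0,0]},{"fingers": -0.3,"travel": [0,0,0],"rot": [0,0,0]}])

```text
time: 7.52
tcp_pos: [0.5369, -0.1121, 0.0114]
orientation: [0.484, 0.515, -0.484, 0.515]
contact_force: [0.8, 0.4, -2.4]
grip_width: 0.0491
```

>>> carry_out(plan=[{"fingers": -0.3,"travel": [0,0,-1],"rot": [0,0,0]},{"fingers": -0.3,"travel": [0,0,0],"rot": [0,0,0]}])

```text
time: 7.78
tcp_pos: [0.5373, -0.1122, 0.0108]
orientation: [0.484, 0.515, -0.484, 0.515]
contact_force: [0.5, -0.3, -1.5]
grip_width: 0.0492
```

>>> carry_out(plan=[{"fingers": -0.3,"travel": [0,0,-1],"rot": [0,0,0]},{"fingers": 0.0,"travel": [0,0,0],"rot": [0,0,0]},{"fingers": 0.2,"travel": [0,0,0],"rot": [0,0,0]},{"fingers": 0.35,"travel": [0,0,0],"rot": [0,0,0]},{"fingers": 0.45,"travel": [0,0,0],"rot": [0,0,0]},{"fingers": 0.45,"travel": [0,0,0],"rot": [0,0,0]}])

```text
time: 8.52
tcp_pos: [0.5371, -0.1121, 0.0095]
orientation: [0.484, 0.515, -0.484, 0.515]
contact_force: [0.3, 0.5, 0.6]
grip_width: 0.062
```

>>> carry_out(plan=[{"fingers": 0.45,"travel": [0,0,15],"rot": [0,0,0]},{"fingers": 0.45,"travel": [0,0,35],"rot": [0,0,0]},{"fingers": 0.45,"travel": [-10,0,45],"rot": [0,0,0]},{"fingers": 0.45,"travel": [-40,0,45],"rot": [0,0,0]},{"fingers": 0.45,"travel": [-40,0,30],"rot": [0,0,0]},{"fingers": 0.45,"travel": [0,0,0],"rot": [0,0,0]}])

```text
time: 9.28
tcp_pos: [0.4477, -0.1129, 0.1847]
orientation: [0.486, 0.512, -0.483, 0.518]
contact_force: [0.6, -0.1, -0.4]
grip_width: 0.0616
```

```bash
python3 - <<'E'
from h import *
a,c=snap('wrist','w5'); s=ctrl.read_state(); print(s['tcp_pos'],s['contact_force'],s['grip_width'],s['joint_positions'])
cv2.imwrite('pics/w5c.png',cv2.cvtColor(a,cv2.COLOR_RGB2BGR))
E
```

```text
[ 0.44805921 -0.11266802  0.18243782] [ 0.87248143 -0.22926542 -0.54947573] 0.06212290327029269 [-3.91810933e-01 -1.28824978e-01 -1.69189339e-01  1.52435296e+00
  2.13078294e-04  1.11771230e+00]
```

View pics/w5c.png

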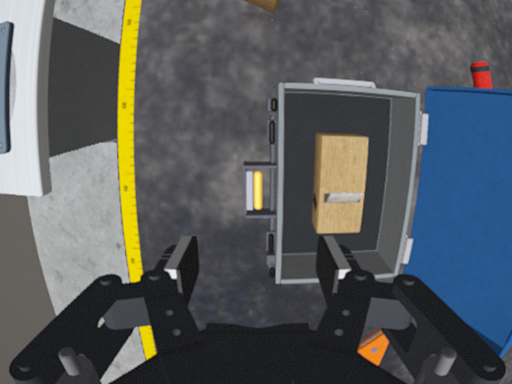

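The plane stands on the case floor, with its top face at px (340,185), clear of the walls; it is released and the lid is still open. Next I shut the fingers, turn a quarter so the finger pair is thin in x, and go over to behind the lid.

>>> carry_out(plan=[{"fingers": 0,"travel": [0,0,30],"rot": [0,0,0.157]},{"fingers": -1,"travel": [0,0,40],"rot": [0,0,0.157]},{"fingers": -1,"travel": [0,0,30],"rot": [0,0,0.157]},{"fingers": -1,"travel": [20,0,0],"rot": [0,0,0.157]},{"fingers": -1,"travel": [32,0,0],"rot": [0,0,0.157]},{"fingers": -1,"travel": [35,1,0],"rot": [0,0,0.157]},{"fingers": -1,"travel": [35,1,0],"rot": [0,0,0.157]},{"fingers": -1,"travel": [35,1,0],"rot": [0,0,0.157]},{"fingers": -1,"travel": [35,1,0],"rot": [0,0,0.157]},{"fingers": -1,"travel": [35,1,0],"rot": [0,0,0.157]},{"fingers": -1,"travel": [24,0,0],"rot": [0,0,0]},{"fingers": -1,"travel": [0,0,0],"rot": [0,0,0]}])

```text
time: 10.82
tcp_pos: [0.6996, -0.1067, 0.2742]
orientation: [-0.021, 0.709, 0.023, 0.705]
contact_force: [-1.1, -0.6, -0.3]
grip_width: -0.0002
```

>>> carry_out(plan=[{"fingers": -1,"travel": [0,0,-35],"rot": [0,0,0]},{"fingers": -1,"travel": [0,0,-35],"rot": [0,0,0]},{"fingers": -1,"travel": [0,0,-18],"rot": [0,0,0]},{"fingers": -1,"travel": [0,0,0],"rot": [0,0,0]},{"fingers": -1,"travel": [0,0,0],"rot": [0,0,0]}])

```text
time: 11.45
tcp_pos: [0.698, -0.1071, 0.1929]
orientation: [-0.022, 0.706, 0.021, 0.707]
contact_force: [0.6, -0.2, 0.6]
grip_width: -0.0001
```

```bash
python3 - <<'E'
from h import *
a,c=snap('side','s6'); b,c=snap('scene','s6b'); s=ctrl.read_state(); print(s['tcp_pos'],s['contact_force'])
o=np.hstack([cv2.resize(a[120:250,200:330],(400,400),interpolation=cv2.INTER_CUBIC),cv2.resize(b[80:210,210:340],(400,400),interpolation=cv2.INTER_CUBIC)])
cv2.imwrite('pics/c6.png',cv2.cvtColor(o,cv2.COLOR_RGB2BGR))
E
```

```text
[ 0.69871268 -0.10727392  0.1937134 ] [-0.32718359 -0.17916831 -0.42010245]
```

View pics/c6.png

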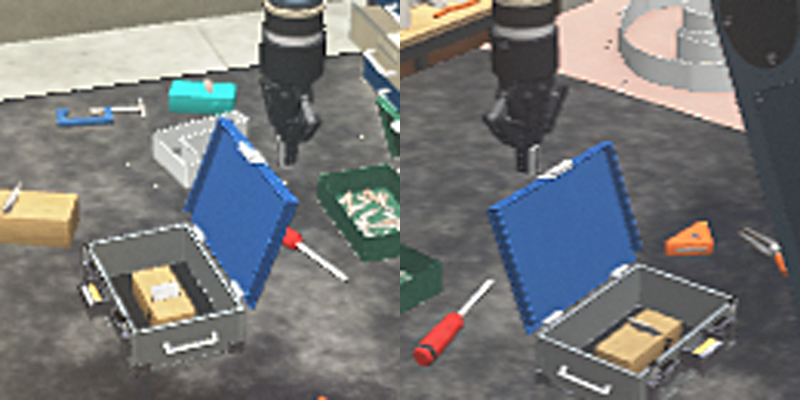

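The shut fingers stand behind the lid's upper edge and clear of it; the plane is still upright in the case. I'll lower a little and push forward slowly.

>>> carry_out(plan=[{"fingers": -1,"travel": [0,0,-10],"rot": [0,0,0]},{"fingers": -1,"travel": [-10,0,0],"rot": [0,0,0]},{"fingers": -1,"travel": [-10,0,0],"rot": [0,0,0]},{"fingers": -1,"travel": [-8,-1,0],"rot": [0,0,0]},{"fingers": -1,"travel": [-8,0,0],"rot": [0,0,0]},{"fingers": -1,"travel": [-8,0,0],"rot": [0,0,0]},{"fingers": -1,"travel": [-8,-1,0],"rot": [0,0,0]},{"fingers": -1,"travel": [-8,0,0],"rot": [0,0,0]}])

```text
time: 12.55
tcp_pos: [0.6373, -0.1092, 0.1814]
orientation: [-0.022, 0.707, 0.022, 0.707]
contact_force: [0.7, -0.6, 0.7]
grip_width: -0.0002
```

>>> carry_out(plan=[{"fingers": -1,"travel": [-8,0,0],"rot": [0,0,0]},{"fingers": -1,"travel": [-8,0,0],"rot": [0,0,0]},{"fingers": -1,"travel": [-8,0,0],"rot": [0,0,0]},{"fingers": -1,"travel": [-8,0,0],"rot": [0,0,0]},{"fingers": -1,"travel": [-8,0,0],"rot": [0,0,0]}])

```text
time: 13.18
tcp_pos: [0.5973, -0.1089, 0.1814]
orientation: [-0.022, 0.707, 0.022, 0.707]
contact_force: [0.5, -1.2, -0.7]
grip_width: -0.0003
```

```bash
python3 - <<'E'
from h import *
a,c=snap('side','s7'); s=ctrl.read_state(); print(s['tcp_pos'],s['contact_force'])
h=cv2.cvtColor(a,cv2.COLOR_RGB2HSV); m=cv2.inRange(h[120:250,200:330],(105,120,40),(125,255,255)); k,l,st,ce=cv2.connectedComponentsWithStats(m)
print([ (st[i].tolist(),ce[i].round()) for i in range(1,k) if st[i,4]>80])
H=np.array([.611,-.107]);n=np.array([np.cos(.063),np.sin(.063)]);t=np.array([-n[1],n[0]])
for th in(1.92,1.57,1.4,1.3,1.2,1.0,.14):
    p=[]
    for y in(-.106,.106):
        q=H+n*(-.152*np.cos(th)+.006*np.sin(th))+t*y; p.append(np.round(proj(c,[*q,.066+.152*np.sin(th)+.006*np.cos(th)]),1)-np.array([200,120]))
    print(th,p)
E
```

```text
[ 0.59638781 -0.10889335  0.18168528] [-0.93421889 -0.04213194  0.4703078 ]
[([50, 41, 32, 58, 323], array([66., 68.]))]
1.92 [array([96.8, 64.7]), array([74.4, 37.6])]
1.57 [array([83.3, 64.7]), array([62. , 37.3])]
1.4 [array([76.4, 66.4]), array([55.8, 38.6])]
1.3 [array([72.4, 67.8]), array([52.2, 39.9])]
1.2 [array([68.4, 69.7]), array([48.6, 41.5])]
1.0 [array([60.9, 74.3]), array([41.9, 45.6])]
0.14 [array([ 41.6, 102.7]), array([25. , 71.7])]
```

Blue edge pixels put the lid at about 1.25 rad, past upright. I'll back off and up and let it fall.

>>> carry_out(plan=[{"fingers": -1,"travel": [20,0,0],"rot": [0,0,0]},{"fingers": -1,"travel": [15,0,30],"rot": [0,0,0]},{"fingers": -1,"travel": [0,0,45],"rot": [0,0,0]},{"fingers": -1,"travel": [0,0,20],"rot": [0,0,0]},{"fingers": -1,"travel": [0,0,0],"rot": [0,0,0]},{"fingers": -1,"travel": [0,0,0],"rot": [0,0,0]},{"fingers": -1,"travel": [0,0,0],"rot": [0,0,0]},{"fingers": -1,"travel": [0,0,0],"rot": [0,0,0]},{"fingers": -1,"travel": [0,0,0],"rot": [0,0,0]},{"fingers": -1,"travel": [0,0,0],"rot": [0,0,0]},{"fingers": -1,"travel": [0,0,0],"rot": [0,0,0]},{"fingers": -1,"travel": [0,0,0],"rot": [0,0,0]}])

```text
time: 14.72
tcp_pos: [0.6331, -0.1091, 0.2767]
orientation: [-0.022, 0.707, 0.022, 0.707]
contact_force: [-0.3, 0.6, -0.0]
grip_width: 0.0
```

>>> carry_out(plan=[{"fingers": -1,"travel": [-40,-1,0],"rot": [0,0,0]},{"fingers": -1,"travel": [-50,-1,0],"rot": [0,0,0]},{"fingers": -1,"travel": [-45,-2,0],"rot": [0,0,0]},{"fingers": -1,"travel": [-20,-2,-25],"rot": [0,0,0]},{"fingers": -1,"travel": [0,0,-45],"rot": [0,0,0]},{"fingers": -1,"travel": [0,0,-35],"rot": [0,0,0]},{"fingers": -1,"travel": [0,0,0],"rot": [0,0,0]},{"fingers": -1,"travel": [0,0,0],"rot": [0,0,0]}])

```text
time: 15.72
tcp_pos: [0.4788, -0.1154, 0.1732]
orientation: [-0.022, 0.706, 0.021, 0.707]
contact_force: [-0.5, 0.1, -0.0]
grip_width: -0.0
```

```bash
python3 - <<'E'
from h import *
a,c=snap('side','s8'); b,_=snap('wrist','w8'); s=ctrl.read_state(); print(s['tcp_pos'],s['contact_force'],s['time'])
o=np.hstack([cv2.resize(a[120:250,200:330],(384,384),interpolation=cv2.INTER_CUBIC),cv2.resize(b,(416,384))])
cv2.imwrite('pics/c8.png',cv2.cvtColor(o,cv2.COLOR_RGB2BGR))
E
```

```text
[ 0.47958063 -0.11563549  0.17416988] [-0.31755976  0.18257963  1.63748118] 15.825
```

View pics/c8.png

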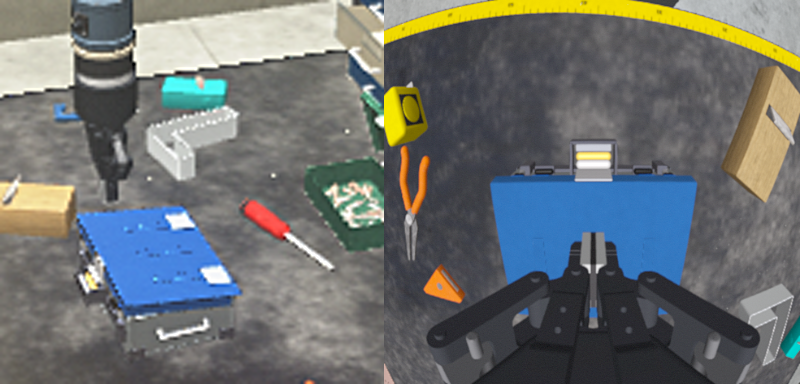

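The lid has come down and rests ajar, squarely over the case, with its front edge at wrist px (594,180) and the catch just beyond it. I'll move above the front edge and approach.

>>> carry_out(plan=[{"fingers": -1,"travel": [-4,0,-30],"rot": [0,0,0]},{"fingers": -1,"travel": [0,0,-30],"rot": [0,0,0]},{"fingers": -1,"travel": [0,0,-8],"rot": [0,0,0]},{"fingers": -1,"travel": [0,0,0],"rot": [0,0,0]},{"fingers": -1,"travel": [0,0,0],"rot": [0,0,0]}])

```text
time: 16.45
tcp_pos: [0.4754, -0.1156, 0.1056]
orientation: [-0.022, 0.706, 0.021, 0.708]
contact_force: [0.5, -0.3, -0.2]
grip_width: 0.0003
```

```bash
python3 - <<'E'
from h import *
c=dict(np.load('pics/w8.npz')); print('edge',[onz(c,(u-384)*512/416,v,.091,True).round(4) for u,v in((491,180),(594,181),(696,182))])
s=ctrl.read_state(); print(s['tcp_pos'],s['contact_force'],s['time'])
E
```

```text
edge [array([ 0.4677, -0.2204,  0.091 ]), array([ 0.4627, -0.1152,  0.091 ]), array([ 0.4564, -0.0108,  0.091 ])]
[ 0.47539532 -0.11557725  0.10556414] [ 0.48246116 -0.26149092 -0.20792285] 16.45
```

>>> carry_out(plan=[{"fingers": -1,"travel": [0,0,-5],"rot": [0,0,0]},{"fingers": -1,"travel": [0,0,-4],"rot": [0,0,0]},{"fingers": -1,"travel": [0,0,-2],"rot": [0,0,0]},{"fingers": -1,"travel": [0,0,-2],"rot": [0,0,0]},{"fingers": -1,"travel": [0,0,-1],"rot": [0,0,0]}])

```text
time: 17.08
tcp_pos: [0.474, -0.1151, 0.0895]
orientation: [-0.022, 0.707, 0.022, 0.707]
contact_force: [-0.5, -0.6, 0.7]
grip_width: 0.0
```

>>> carry_out(plan=[{"fingers": -1,"travel": [0,0,-1],"rot": [0,0,0]},{"fingers": -1,"travel": [0,0,-1],"rot": [0,0,0]}])

```text
time: 17.32
tcp_pos: [0.4741, -0.1151, 0.0877]
orientation: [-0.022, 0.707, 0.022, 0.707]
contact_force: [-0.3, -0.5, 0.9]
grip_width: 0.0
```

>>> carry_out(plan=[{"fingers": -1,"travel": [0,0,-1],"rot": [0,0,0]},{"fingers": -1,"travel": [0,0,-1],"rot": [0,0,0]}])

```text
time: 17.58
tcp_pos: [0.4741, -0.1152, 0.0859]
orientation: [-0.022, 0.707, 0.022, 0.707]
contact_force: [-2.2, 0.9, 5.4]
grip_width: 0.0003
```

>>> carry_out(plan=[{"fingers": -1,"travel": [0,0,-1],"rot": [0,0,0]}])

```text
time: 17.7
tcp_pos: [0.4741, -0.1152, 0.0857]
orientation: [-0.022, 0.707, 0.021, 0.707]
contact_force: [-3.5, 0.8, 8.7]
grip_width: -0.0001
```

>>> carry_out(plan=[{"fingers": -1,"travel": [0,0,-1],"rot": [0,0,0]}])

```text
time: 17.82
tcp_pos: [0.474, -0.1152, 0.0852]
orientation: [-0.022, 0.707, 0.021, 0.707]
contact_force: [-5.3, 1.2, 9.3]
grip_width: 0.0002
```

>>> carry_out(plan=[{"fingers": -1,"travel": [-0.7,0,-0.5],"rot": [0,0,0]}])

```text
time: 17.95
tcp_pos: [0.474, -0.1152, 0.085]
orientation: [-0.022, 0.706, 0.021, 0.707]
contact_force: [-1.5, 0.4, 9.0]
grip_width: 0.0002
```

>>> carry_out(plan=[{"fingers": -1,"travel": [-0.3,0,-0.5],"rot": [0,0,0]}])

```text
time: 18.08
tcp_pos: [0.4739, -0.1152, 0.0847]
orientation: [-0.022, 0.706, 0.021, 0.708]
contact_force: [-1.9, 1.0, 7.5]
grip_width: 0.0002
```

>>> carry_out(plan=[{"fingers": -1,"travel": [-0.2,0,-0.7],"rot": [0,0,0]}])

```text
time: 18.2
tcp_pos: [0.4739, -0.1152, 0.084]
orientation: [-0.022, 0.706, 0.021, 0.708]
contact_force: [-1.7, 1.3, 7.9]
grip_width: 0.0002
```

>>> carry_out(plan=[{"fingers": -1,"travel": [-0.2,0,-0.7],"rot": [0,0,0]}])

```text
time: 18.32
tcp_pos: [0.4737, -0.1152, 0.0831]
orientation: [-0.022, 0.706, 0.021, 0.708]
contact_force: [-0.5, 1.2, 6.7]
grip_width: -0.0002
```

>>> carry_out(plan=[{"fingers": -1,"travel": [-0.2,0,-0.7],"rot": [0,0,0]}])

```text
time: 18.45
tcp_pos: [0.4736, -0.1152, 0.082]
orientation: [-0.022, 0.706, 0.022, 0.708]
contact_force: [0.6, 1.3, 4.4]
grip_width: -0.0003
```

>>> carry_out(plan=[{"fingers": -1,"travel": [-0.2,0,-0.7],"rot": [0,0,0]}])

```text
time: 18.58
tcp_pos: [0.4734, -0.1152, 0.0807]
orientation: [-0.022, 0.706, 0.022, 0.708]
contact_force: [0.2, -0.4, 2.0]
grip_width: 0.0001
```

The resistance rose to about 9 N and then fell to 2 N, as a snap would. I'll press on gently until the buffers are felt.

>>> carry_out(plan=[{"fingers": -1,"travel": [0,0,-0.7],"rot": [0,0,0]}])

```text
time: 18.7
tcp_pos: [0.4724, -0.1152, 0.0789]
orientation: [-0.022, 0.707, 0.022, 0.707]
contact_force: [-0.6, -0.3, -0.2]
grip_width: 0.0
```

>>> carry_out(plan=[{"fingers": -1,"travel": [0,0,-0.6],"rot": [0,0,0]}])

```text
time: 18.82
tcp_pos: [0.4721, -0.1151, 0.0783]
orientation: [-0.022, 0.707, 0.022, 0.707]
contact_force: [-0.5, -0.1, 4.5]
grip_width: 0.0003
```

>>> carry_out(plan=[{"fingers": -1,"travel": [0,0,-0.5],"rot": [0,0,0]}])

```text
time: 18.95
tcp_pos: [0.4721, -0.1151, 0.0782]
orientation: [-0.022, 0.707, 0.022, 0.707]
contact_force: [-0.5, -0.6, 5.6]
grip_width: -0.0001
```

>>> carry_out(plan=[{"fingers": -1,"travel": [0,0,-0.6],"rot": [0,0,0]}])

```text
time: 19.08
tcp_pos: [0.4721, -0.1151, 0.0782]
orientation: [-0.022, 0.707, 0.022, 0.707]
contact_force: [-1.8, 0.9, 7.4]
grip_width: 0.0003
```

>>> carry_out(plan=[{"fingers": -1,"travel": [0,0,-0.5],"rot": [0,0,0]}])

```text
time: 19.2
tcp_pos: [0.4721, -0.1151, 0.0781]
orientation: [-0.022, 0.707, 0.022, 0.707]
contact_force: [-3.0, 1.2, 9.5]
grip_width: -0.0002
```

The firm stop at z = 0.078 means the lid is at about 0.045 rad. I'll lift off and then probe lightly to confirm it holds.

>>> carry_out(plan=[{"fingers": -1,"travel": [0,0,2],"rot": [0,0,0]},{"fingers": -1,"travel": [0,0,2],"rot": [0,0,0]},{"fingers": -1,"travel": [0,0,20],"rot": [0,0,0]},{"fingers": -1,"travel": [0,0,0],"rot": [0,0,0]},{"fingers": -1,"travel": [0,0,0],"rot": [0,0,0]},{"fingers": -1,"travel": [0,0,0],"rot": [0,0,0]}])

```text
time: 19.95
tcp_pos: [0.4717, -0.1149, 0.0999]
orientation: [-0.021, 0.707, 0.022, 0.706]
contact_force: [0.4, 0.1, 0.8]
grip_width: 0.0002
```

>>> carry_out(plan=[{"fingers": -1,"travel": [0,0,-10],"rot": [0,0,0]},{"fingers": -1,"travel": [0,0,-5],"rot": [0,0,0]},{"fingers": -1,"travel": [0,0,-2],"rot": [0,0,0]},{"fingers": -1,"travel": [0,0,0],"rot": [0,0,0]}])

```text
time: 20.45
tcp_pos: [0.4721, -0.115, 0.0836]
orientation: [-0.022, 0.707, 0.022, 0.707]
contact_force: [-0.1, -0.1, 0.3]
grip_width: -0.0003
```

At z = 0.0836 there is no contact, where the ajar lid used to touch at about 0.086. The lid is held. I'll retreat and take a last look.

>>> carry_out(plan=[{"fingers": -1,"travel": [0,0,30],"rot": [0,0,0]},{"fingers": -1,"travel": [0,0,45],"rot": [0,0,0]},{"fingers": -1,"travel": [-20,0,45],"rot": [0,0,0]},{"fingers": -1,"travel": [-20,0,20],"rot": [0,0,0]},{"fingers": -1,"travel": [0,0,0],"rot": [0,0,0]},{"fingers": -1,"travel": [0,0,0],"rot": [0,0,0]}])

```text
time: 21.2
tcp_pos: [0.4325, -0.1151, 0.2231]
orientation: [-0.021, 0.707, 0.022, 0.707]
contact_force: [-0.3, -0.1, -0.3]
grip_width: 0.0004
```

```bash
python3 - <<'E'
from h import *
a,c=snap('side','s9'); b,_=snap('scene','s9b'); s=ctrl.read_state(); print(s['tcp_pos'],s['contact_force'],s['time'])
o=np.hstack([cv2.resize(a[140:240,210:310],(400,400),interpolation=cv2.INTER_CUBIC),cv2.resize(b[110:220,210:320],(400,400),interpolation=cv2.INTER_CUBIC)])
cv2.imwrite('pics/c9.png',cv2.cvtColor(o,cv2.COLOR_RGB2BGR))
E
```

```text
[ 0.43207463 -0.11481261  0.2221993 ] [ 0.27195528 -0.01115139 -0.9162858 ] 21.3
```

View pics/c9.png

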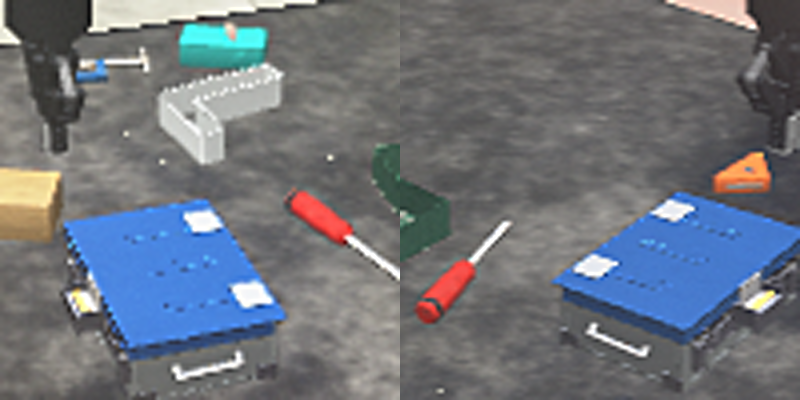

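The lid is shut and nearly level on the case, with the catch at the front edge. The driver and magnet look undisturbed and the arm is clear, so I'm handing in.

```bash
python3 -c "
from bench import ctrl
print(ctrl.hand_in())"
```

```text
the job is handed in; nothing more can be done
None
```

The plane is in the case and the lid is shut and held by its catch. I handed in at about 21 s of the 72 s allowed; the hand-in reports no verdict.

- **Plane:** I picked the small wooden plane, set it on the case floor at the case centre and released it. The wrist picture showed it standing clear of the walls. I last saw it with the lid still open, so its final place under the shut lid is not confirmed by sight.
- **Lid swing:** I pushed the lid from behind to about 1.25 rad, judged from the side view, then backed off. It swung down by itself and came to rest ajar.
- **Catch:** Pressing the front edge met about 9 N up, 10.7 N in all counting the sideways rub. That fell to nothing as the catch snapped over, then rose at a firm stop at z = 78 mm (about 0.045 rad). I stopped pressing at about 10 N.
- **Last checks:** A probe at z = 83.6 mm met nothing, whereas the lid had first been felt at about 86 mm when ajar, so it was held down by a few millimetres. The last two pictures show the lid shut, the driver and magnet where they were, and the arm clear.
- **Disagreements:** My hand-picked plane corners in the first side view were off by about 20 mm, so I replaced them with wrist-camera fits. Two-view heights for the plane's top corners scattered from 20 to 39 mm around the stated 34 mm.

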